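# Fit the ram to the tessera press and hold it raised for loading

### The job

Take the ram (the steel rod with the wooden crossbar handle) out of the wooden stand, pass its foot through the guide eyelet and the bore of the tessera press, and lower it gently until it stands on the floor of the press. Then draw it straight back up about 45 mm, so that its foot is clear of the loading opening but still well inside the bore, and finish while holding it still there by the handle, so that a clay blank can be slipped in underneath. Do not force the ram against the press, and leave everything else where it is.

Things in the scene. Friction and masses are not known exactly. Their poses are not given: they have to be found in the camera images.
- ram_handle (a point): Centre of the handle of the ram: a steel rod, 20 mm thick, 118 long, foot bevelled 3 mm, under a wooden crossbar 64 mm long (point x), 22 thick (y), 36 high (z, up the rod). The point is on the axis, 136 mm above the foot. Ram 154 mm in all, 0.26 to 0.43 kg; starts upright in one of the stand's two sockets; grasp across the 22 mm
- ram_foot (a point): Centre of the flat foot of the ram's rod, on its axis; z points up the rod
- ram: The ram itself, origin at the centre of its foot, same axes as ram_foot
- press: Tessera press, fixed. Origin on the table under its vertical bore, z up. Heights: steel base 130 x 100 mm, top (the floor the ram stands on) at 10 mm; loading opening 10 to 40, 32 mm wide, open to +x; aluminium block 56 x 56 with the bore 40 to 85; steel guide arm with the eyelet right above the bore 106 to 114, on a post 34 to 50 mm behind the axis (-x)
- press_eyelet (a point): Centre of the guide arm's eyelet (23 mm hole, 2 mm bevel) at the arm's top face, 114 mm above the table
- press_bore (a point): Centre of the mouth of the bore (21.5 mm hole, 2 mm bevel, 45 mm long) at the top of the block, 85 mm above the table
- stand: Fixed wooden tool stand, 90 x 170 x 50 mm, origin under its centre; two upright sockets, 22.5 mm wide and 35 mm deep (floor 15 mm above the table), 50 mm either side of the centre along its y
- tamper: Short dark wooden tamper with a round knob, 88 mm long, upright in the stand's other socket (its knob ends 103 mm above the table); not needed. Origin at its foot
- tub: Bystander: clear plastic tub of grey stone chips, 84 mm across, 45 high. Origin at its underside
- dish: Bystander: shallow green plastic dish of chips, 104 mm across, 15 high. Origin at its underside
- marble_offcut: Bystander: white marble offcut, 70 x 45 x 28 mm. Origin at its underside
- hammer: Bystander: hammer lying on the table
- brush: Bystander: brush lying on the table
- glue_jar: Bystander: closed jar, 64 mm across, 85 high. Origin at its underside
- tin: Bystander: plain tin can, 72 mm across, 100 high. Origin at its underside

How it is judged:
On the way, in this order (a step that is already met when the one before it is completed fails the run):
1. the ram's foot is through the guide eyelet, in line with the bore (horizontal distance between ram_foot and press_bore below 0.003 m and angle between the z axis of ram_handle and the z axis of press, either way round below 0.06 rad and z of ram_foot in the frame of press between 0.02 and 0.104 m), for 0.02 s.
2. the ram stands on the floor of the press (horizontal distance between ram_foot and press_bore below 0.003 m and angle between the z axis of ram_handle and the z axis of press, either way round below 0.06 rad and z of ram_foot in the frame of press below 0.013 m), for 0.2 s.
At the end, for the whole second after the job is handed in: The fingers hold the ram (over 2 N), still (under 10 mm/s), in line with the bore (foot within 3 mm of its axis, axes within 0.06 rad), foot 43 to 67 mm above the table: at least 3 mm above the loading opening and 18 mm inside the bore (horizontal distance between ram_foot and press_bore below 0.003 m and angle between the z axis of ram_handle and the z axis of press, either way round below 0.06 rad and z of ram_foot in the frame of press between 0.043 and 0.067 m and contact force between ram and the fingers above 2 N and linear speed of ram below 0.01 m/s); the arm keeps its last pose, push and grip.
It fails at once if the ram is forced against the press (over 60 N) (contact force between ram and press above 60 N).
It fails at once if the tamper is moved more than 20 mm (distance of tamper from where it was at the start of the episode above 0.02 m).
It fails at once if a bystander is moved more than 30 mm (distance of any of tub, dish, marble_offcut, hammer, brush, glue_jar, tin from where it was at the start of the episode above 0.03 m).
It also fails if it takes over 54 s, if anything falls off the work surface, if the arm or the gripper's body presses on something with over 40 N, if the wrist force passes 120 N, or if a joint passes its speed limit or range.

### The arm

A 6-joint arm with a two-finger parallel gripper is mounted at the origin on the work surface. World frame = base frame: x ahead of the robot, y to its left, z up, the work surface at z = 0. Lengths are in m, angles in rad, forces in N, time in s.
With the tool pointing down it reaches from about 0.35 to 0.775 m from the base axis. Payload 7.3 kg.
Tool frame: the origin (TCP) lies midway between the tips of the shut fingers; the grasp point (between the pads) lies 19 mm behind it; z points along the fingers, y is the direction in which the jaws open and shut (so a half turn about z gives the same grasp; the last joint's range is limited). The gripper opens to 92 mm and grips with 3 to 60 N. Pads are 19 mm wide; open, the fingers measure 130 mm over their backs; the gripper's body (75 mm by 190 mm) begins 47 mm behind the grasp point.
Start: joints at [-0.146, 0.342, 1.524, -0, 1.275, -0.146], TCP at [0.525, 0, 0.227] pointing down, gripper open.
Joint ranges: [-2.53, 2.53], [-0.77, 2.02], [0.04, 2.7], [-1, 4.14], [0.28, 2.66], [-3.11, 3.11]. Speed limits (rad/s): [2.57, 2.57, 3.14, 3.14, 3.14, 3.14].

### API

Orientations are given as [roll, pitch, yaw] about the fixed x, y, z axes, in that order (R = Rz(yaw) Ry(pitch) Rx(roll)).
In Python, from cell import robot, imaging gives the robot as it stands. The module is installed in compiled form; this text tells all that it offers.
- The arm moves only by the tool send_rows, never from a script. Its argument "plan" is a list of rows, each a list of 3 entries, a list of its own where there are three numbers: the shift along the world's x, y, z in m, then the turn, a rotation vector about the world's x, y, z in rad, then the closure in counts, from 0 (fully open) to 255 (shut). A call has 1 to 20 rows; each row shifts and turns the commanded pose from where the row before left it; what a row does not reach is not made up. A row lasts 1/10 s, in which the tool goes at most 50 mm and 8.59 degrees, less where a joint would pass 70% of its speed; a pose out of reach is approached as far as the arm can. A call is refused whole if a number of a shift passes 0.05 or a number of a turn 0.15, either way. A call with a gripper value outside its range is refused whole. The fingers move at their own pace and stop on an object; "newtons" is the grip in N (left out, the last holds). Time passes only in rows, so rows that do not move let the fingers close. It gives the time, the measured TCP pose, the force and the opening at its end, in the units of the state.
- robot.observe(): the state, without advancing time (a new reading comes with each control period).
- imaging.read_camera(name): name is "scene" or "side" or "wrist"; returns a dict with "pixels" (400x640x3 uint8, red, green, blue), "fx", "fy", "cx", "cy" (pixels), "dist_coeffs" ([k1, k2, p1, p2, k3] as OpenCV has them; the pictures are not rectified), "world_from_camera" (4x4, takes a point from camera to world coordinates). Camera axes: x right, y down, z forward; pixel columns grow to the right and rows downward; lengths in m; the calibration is good to about 2 mm. A picture is of the moment at which its call begins. There is no depth.
- robot.hand_in(): hands the job in, once; it reports no verdict.
The state is a dict: "time": time; "qpos": joint angles; "qvel": joint speeds; "joint_efforts": joint torques, N m; "tool_pos": TCP position; "tool_rot": TCP orientation; "contact_force": force on the tool from outside, world axes, zero at the start; "torque": the same for the moment, N m; "opening": finger opening in m.
Only numpy, scipy, OpenCV 4.12 (cv2) and the standard library are available. Lean on these libraries where they do the work, as an engineer would, in place of code of your own. Each camera call takes 0.05 s, during which the arm holds its last target.

## Working session

There is one attempt and no reset: what is moved stays moved. The work goes in short steps, Python scripts to look and compute and a tool call to move; the robot and the scene stay as the last step left them, time stands still between calls to the robot, and variables do not carry over. Pictures are saved under pics/ and viewed, and the job is handed in when it is done.

Besides the shell and the picture viewer there is one more tool, called after ">>>" as a command line: name --argument value ..., lists and objects as JSON in quotes. send_rows: Moves the arm, as the interface text tells. Its arguments: {"type":"object","properties":{"plan":{"type":"array"},"newtons":{"type":"number"}},"required":["plan"]}

```bash
mkdir -p pics; python3 - <<'E'
from cell import robot, imaging
import cv2,pickle
print(robot.observe())
for n in ["scene","side","wrist"]:
    d=imaging.read_camera(n); pickle.dump(d,open(f"pics/{n}0.pkl","wb"))
    cv2.imwrite(f"pics/{n}0.png",d["pixels"][:,:,::-1])
    print(n,d["fx"],d["fy"],d["cx"],d["cy"],d["dist_coeffs"],d["world_from_camera"].tolist() if hasattr(d["world_from_camera"],'tolist') else d["world_from_camera"])
E
```

```text
{'time': 0.0, 'qpos': array([-1.45995921e-01,  3.42689673e-01,  1.52504145e+00, -6.66164826e-07,
        1.27540614e+00, -1.45995276e-01]), 'qvel': array([-0.00122047, -0.00064524,  0.00059671,  0.00052072, -0.00027396,
        0.00153517]), 'joint_efforts': array([ 7.61924657e-04, -4.31245601e+01, -2.44219762e+01,  7.17750052e-02,
        5.59406646e-02, -1.04314388e-04]), 'tool_pos': array([5.24578495e-01, 8.61739640e-05, 2.26053597e-01]), 'tool_rot': array([-3.14006438e+00, -2.24075035e-04,  1.57079570e+00]), 'contact_force': array([ 0.14141703, -0.520906  , -0.14494183]), 'torque': array([-0.02525876,  0.04566007, -0.0054742 ]), 'opening': 0.09186536199695489}
scene 441.328621029403 441.328621029403 316.45509139608396 196.61255598176618 [-0.00664845  0.          0.          0.          0.        ] [[-0.8819127326537741, 0.3980754013772859, -0.2525191216551041, 0.9310644824534434], [0.47117159249944784, 0.7272034596841765, -0.4991717726844121, 0.6634966806921324], [-0.015075224863557522, -0.5592057787985356, -0.8288918111271436, 1.2126411527975112], [0.0, 0.0, 0.0, 1.0]]
side 462.68691370191937 462.68691370191937 312.88531388478947 206.7130443273723 [-0.04025466  0.          0.          0.          0.        ] [[-0.9453956821789412, -0.23430743617274763, 0.22655469421658028, 0.24401377196612054], [-0.3255586960357297, 0.7118212248514106, -0.6223520541354006, 0.9738020852818026], [-0.015444725731774281, -0.6621257956047258, -0.7492335358497236, 1.2812492290787671], [0.0, 0.0, 0.0, 1.0]]
wrist 285.37302196896064 285.37302196896064 318.1951063253496 199.00648694534254 [-0.01248235  0.          0.          0.          0.        ] [[0.9999975813952924, 0.001358944786259106, -0.001729298306023672, 0.5241061573775108], [0.0008576639997368142, -0.9649722904436961, -0.26235042040810225, 0.06920800958375543], [-0.0020252446832105596, 0.26234830272923887, -0.9649711220751936, 0.38366262170327115], [0.0, 0.0, 0.0, 1.0]]
```

View pics/scene0.png

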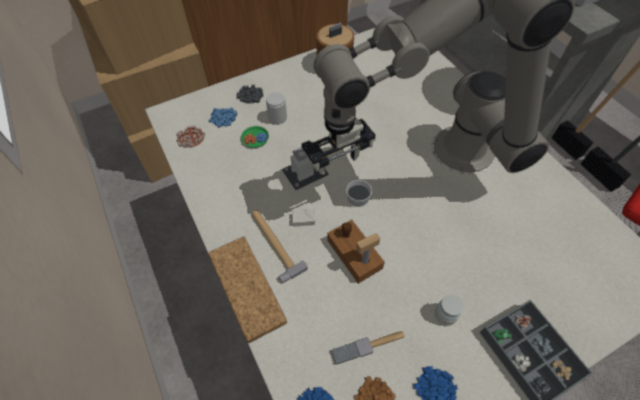

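View pics/side0.png

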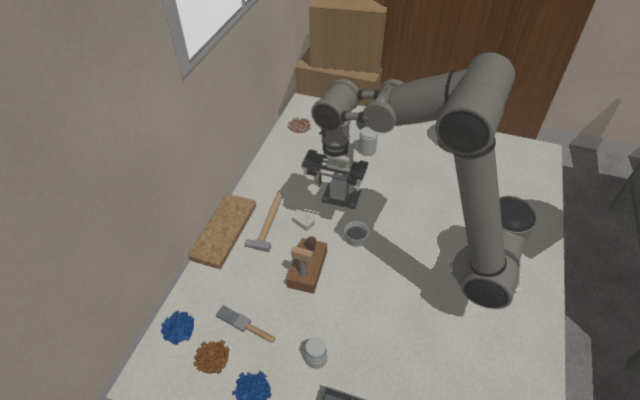

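View pics/wrist0.png

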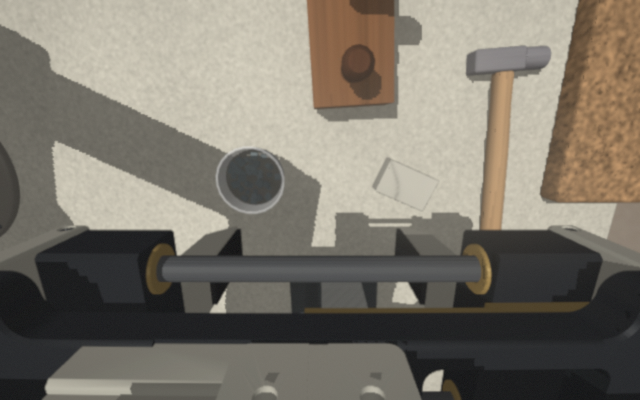

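```bash
python3 - <<'E'
import cv2
for n,(x,y,w,h) in {"scene":(270,120,130,170),"side":(270,130,120,170)}.items():
    im=cv2.imread(f"pics/{n}0.png")[y:y+h,x:x+w]
    cv2.imwrite(f"pics/{n}0c.png",cv2.resize(im,None,fx=3.5,fy=3.5,interpolation=cv2.INTER_CUBIC))
E
```

```text
(no output)
```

View pics/scene0c.png

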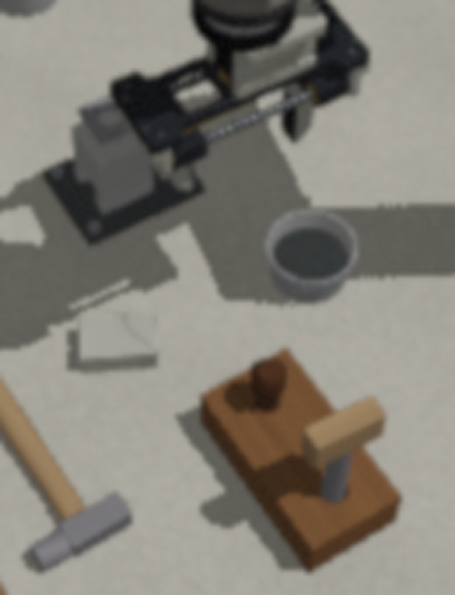

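View pics/side0c.png

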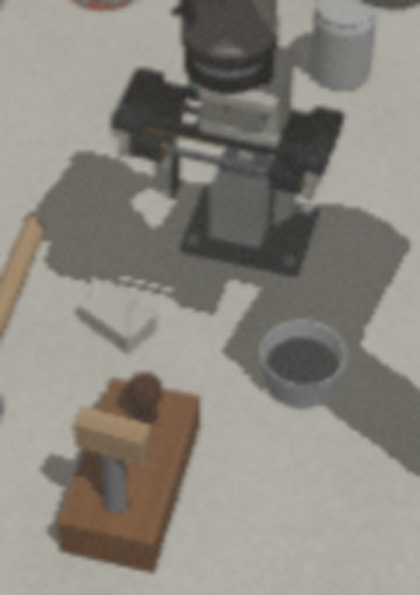

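```bash
cat > h.py <<'E'
import numpy as np,cv2,pickle
def K(d): return np.array([[d["fx"],0,d["cx"]],[0,d["fy"],d["cy"]],[0,0,1.]])
def onplane(d,uv,z):
    uv=np.array(uv,float).reshape(-1,1,2)
    n=cv2.undistortPoints(uv,K(d),np.array(d["dist_coeffs"]))[:,0]
    T=np.array(d["world_from_camera"]); r=np.c_[n,np.ones(len(n))]@T[:3,:3].T
    o=T[:3,3]; return o+r*((z-o[2])/r[:,2])[:,None]
def proj(d,P):
    T=np.linalg.inv(np.array(d["world_from_camera"])); 
    return cv2.projectPoints(np.array(P,float).reshape(-1,3),cv2.Rodrigues(T[:3,:3])[0],T[:3,3],K(d),np.array(d["dist_coeffs"]))[0][:,0]
def load(n): return pickle.load(open(f"pics/{n}.pkl","rb"))
def snap(n,tag,crop=None,f=1):
    from cell import imaging
    d=imaging.read_camera(n); pickle.dump(d,open(f"pics/{tag}.pkl","wb"))
    im=d["pixels"][:,:,::-1]
    if crop: x,y,w,h=crop; im=im[y:y+h,x:x+w]
    cv2.imwrite(f"pics/{tag}.png",cv2.resize(im,None,fx=f,fy=f,interpolation=cv2.INTER_CUBIC)); return d
E
python3 - <<'E'
from h import *
np.set_printoptions(precision=4,suppress=True)
for n,o,st,hd in [("scene0",(270,120),[(202,402),(287,350),(400,495),(310,548)],[(303,435),(372,397),(383,410),(316,448)]),
 ("side0",(270,130),[(115,380),(200,398),(157,550),(60,535)],[(82,408),(150,428),(147,437),(76,418)])]:
    d=load(n)
    for pts,z in((st,.05),(hd,.169)):
        P=onplane(d,np.array(pts)/3.5+o,z); print(n,z,P[:,:2].tolist(),P.mean(0), np.linalg.norm(np.diff(P,axis=0),axis=1))
E
```

```text
scene0 0.05 [[0.6124728246793398, 0.10170057850875591], [0.5220479977113647, 0.09189834180958101], [0.5114761369255771, 0.2562890909549472], [0.6009166555304684, 0.2611657544953924]] [0.5617 0.1778 0.05  ] [0.091  0.1647 0.0896]
scene0 0.169 [[0.5916254045717801, 0.22084544733736272], [0.5280581870710455, 0.2180068307668937], [0.5267890401202848, 0.2316506309382636], [0.588710886809653, 0.23499470833005182]] [0.5588 0.2264 0.169 ] [0.0636 0.0137 0.062 ]
side0 0.05 [[0.6018631375480353, 0.09624094506444913], [0.5180825034928073, 0.09110825485034091], [0.5028435106188998, 0.2619274005708293], [0.5895084729572785, 0.27461596573795233]] [0.5531 0.181  0.05  ] [0.0839 0.1715 0.0876]
side0 0.169 [[0.5838177641303398, 0.2181962438608428], [0.5219481515997904, 0.21972485471462633], [0.5213157270673909, 0.22929960722459597], [0.5849506565685038, 0.22966746479714695]] [0.553  0.2242 0.169 ] [0.0619 0.0096 0.0636]
```

>>> send_rows --plan '[[[0,0.01,0.01],[0,0,-0.14],0],[[-0.005,0.02,0.01],[0,0,-0.14],0],[[-0.005,0.025,0.01],[0,0,-0.14],0],[[-0.005,0.025,0.01],[0,0,-0.14],0],[[-0.005,0.025,0.01],[0,0,-0.14],0],[[-0.005,0.025,0],[0,0,-0.14],0],[[-0.005,0.025,0],[0,0,-0.14],0],[[-0.005,0.025,0],[0,0,-0.14],0],[[-0.005,0.02,0],[0,0,-0.14],0],[[-0.005,0.015,0],[0,0,-0.14],0],[[0,0.01,0],[0,0,-0.13],0],[[0,0,0],[0,0,0],0],[[0,0,0],[0,0,0],0]]'

```text
time: 1.45
tool_pos: [0.4799, 0.2248, 0.2765]
tool_rot: [3.141, 0.001, 0.045]
contact_force: [-0.1, 0.4, -0.2]
opening: 0.092
```

```bash
python3 - <<'E'
from h import *
from cell import robot
s=robot.observe(); print(s["time"],s["tool_pos"],s["tool_rot"],s["contact_force"])
snap("scene","scene1"); snap("side","side1"); snap("wrist","wrist1")
for n,(x,y,w,h) in {"scene1":(240,120,160,170),"side1":(270,100,120,170)}.items():
    im=cv2.imread(f"pics/{n}.png")[y:y+h,x:x+w]
    cv2.imwrite(f"pics/{n}c.png",cv2.resize(im,None,fx=3.5,fy=3.5,interpolation=cv2.INTER_CUBIC))
E
```

```text
1.45 [0.4799244  0.22483301 0.27649274] [3.14112601e+00 5.17679138e-04 4.47696166e-02] [-0.09001005  0.40316217 -0.15634278]
```

View pics/wrist1.png

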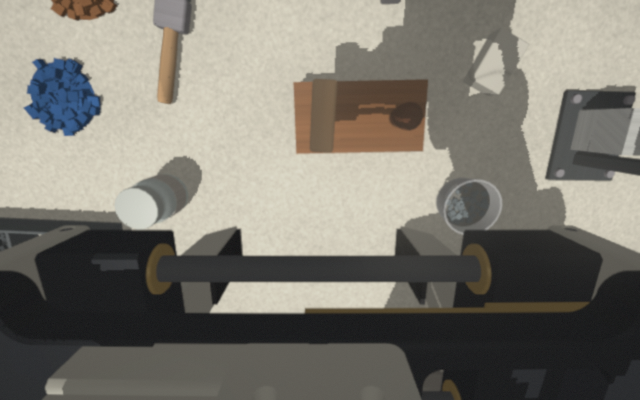

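View pics/scene1c.png

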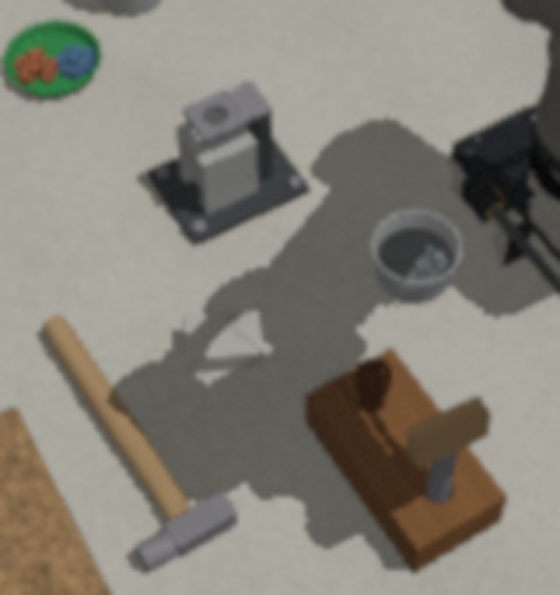

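View pics/side1c.png

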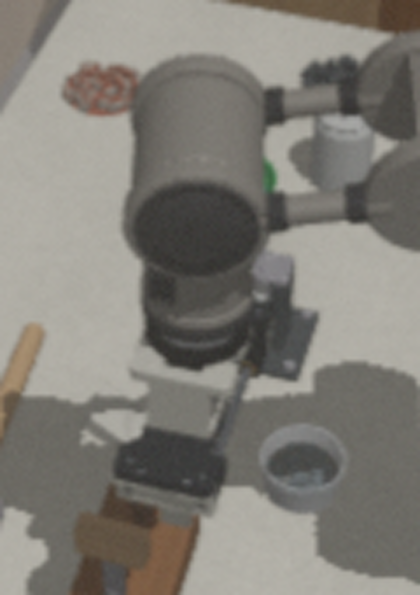

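```bash
python3 - <<'E'
from h import *
im=cv2.imread("pics/wrist1.png")[60:220,280:480]
cv2.imwrite("pics/wrist1c.png",cv2.resize(im,None,fx=4,fy=4,interpolation=cv2.INTER_CUBIC))
im=cv2.imread("pics/scene1.png")[140:195,275:335]
cv2.imwrite("pics/scene1d.png",cv2.resize(im,None,fx=10,fy=10,interpolation=cv2.INTER_CUBIC))
E
```

```text
(no output)
```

View pics/wrist1c.png

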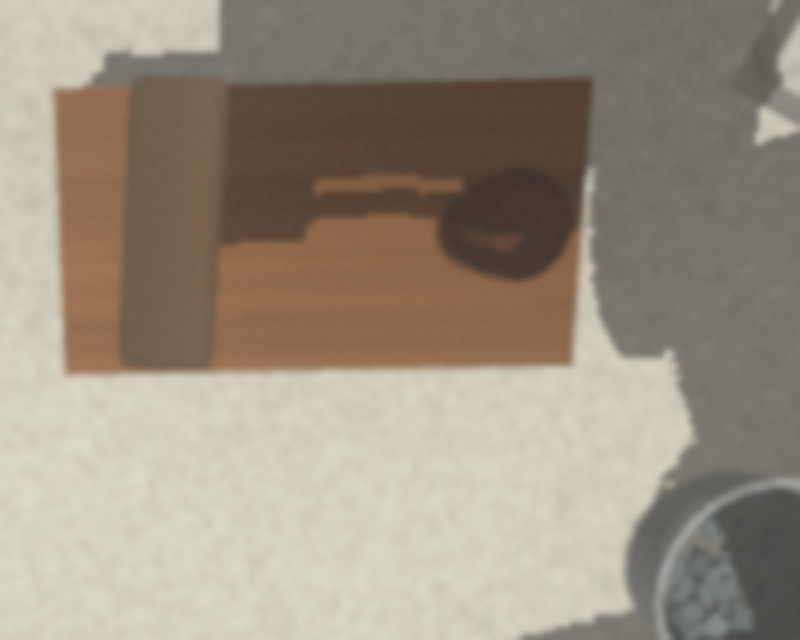

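View pics/scene1d.png

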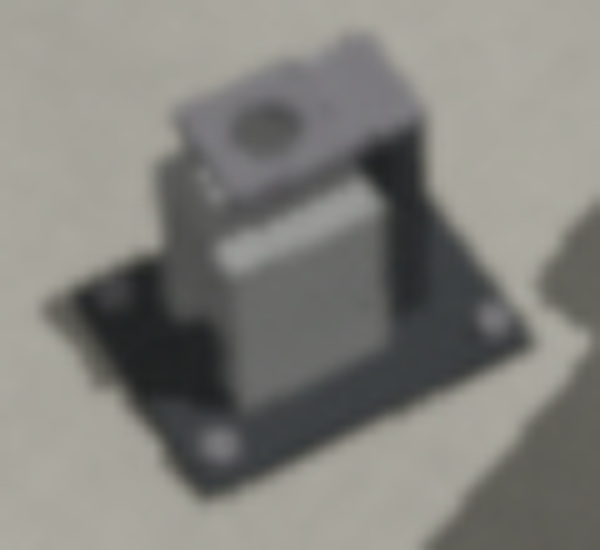

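```bash
python3 - <<'E'
from h import *
np.set_printoptions(precision=4,suppress=True)
d=load("wrist1")
px=lambda c,f,o:(np.array(c,float)+.5)/f-.5+np.array(o)
P=onplane(d,px([(133,78),(227,82),(212,368),(122,364)],4,(280,60)),.169)
print(P,P.mean(0),np.linalg.norm(np.diff(P,axis=0),axis=1),d["world_from_camera"])
S=onplane(d,px([(55,90),(591,78),(573,364),(66,374)],4,(280,60)),.05); print(S,S.mean(0))
d=load("scene1")
print("eye",onplane(d,px([(267,129)],10,(275,140)),.114), onplane(d,px([(45,308),(205,500),(532,340)],10,(275,140)),.01))
E
```

```text
[[0.5848 0.2322 0.169 ]
 [0.5848 0.2118 0.169 ]
 [0.5233 0.2116 0.169 ]
 [0.5233 0.2324 0.169 ]] [0.554 0.222 0.169] [0.0204 0.0616 0.0207] [[ 0.0437 -0.964  -0.2622  0.5495]
 [-0.999  -0.0418 -0.0129  0.2264]
 [ 0.0014  0.2625 -0.9649  0.4341]
 [ 0.      0.      0.      1.    ]]
[[0.596  0.2592 0.05  ]
 [0.6071 0.091  0.05  ]
 [0.5182 0.0845 0.05  ]
 [0.5074 0.2536 0.05  ]] [0.5572 0.1721 0.05  ]
eye [[ 0.5585 -0.1731  0.114 ]] [[ 0.6261 -0.2183  0.01  ]
 [ 0.6138 -0.1199  0.01  ]
 [ 0.4863 -0.1259  0.01  ]]
```

>>> send_rows --plan '[[[0.02,0,0],[0,0,-0.02],0],[[0.03,-0.003,0],[0,0,-0.025],0],[[0.024,0,-0.02],[0,0,0],0],[[0,0,-0.035],[0,0,0],0],[[0,0,-0.035],[0,0,0],0],[[0,0,-0.03],[0,0,0],0],[[0,0,-0.015],[0,0,0],0],[[0,0,-0.006],[0,0,0],0],[[0,0,0],[0,0,0],0],[[0,0,0],[0,0,0],0],[[0,0,0],[0,0,0],0]]' --newtons 40

```text
time: 2.7
tool_pos: [0.5548, 0.2221, 0.1371]
tool_rot: [-3.141, -0.002, -0.004]
contact_force: [0.1, 0.6, 0.1]
opening: 0.0922
```

```bash
python3 - <<'E'
from h import *
snap("scene","scene2",(300,180,110,120),5); snap("side","side2",(250,180,110,120),5)
E
```

```text
(no output)
```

View pics/scene2.png

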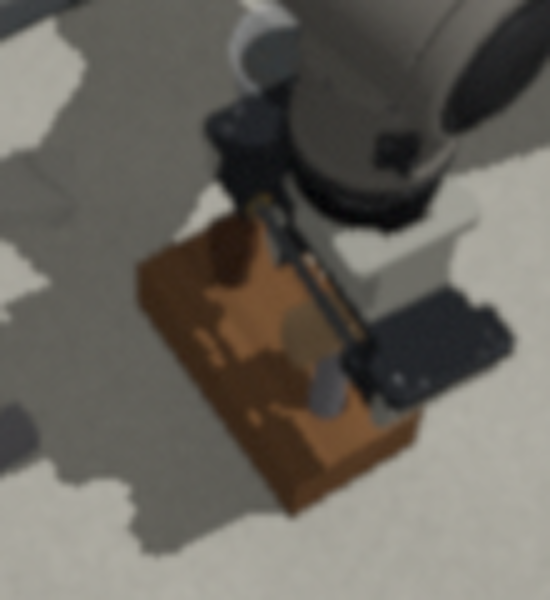

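View pics/side2.png

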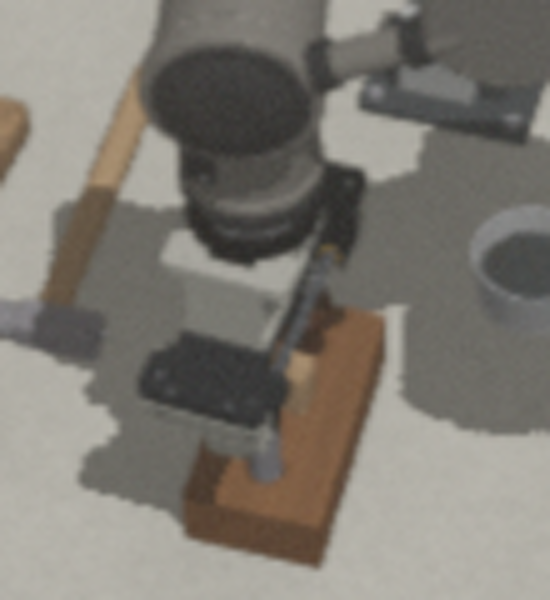

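>>> send_rows --plan '[[[0,0,0],[0,0,0],120],[[0,0,0],[0,0,0],160],[[0,0,0],[0,0,0],190],[[0,0,0],[0,0,0],210],[[0,0,0],[0,0,0],230],[[0,0,0],[0,0,0],255],[[0,0,0],[0,0,0],255],[[0,0,0],[0,0,0],255],[[0,0,0],[0,0,0],255],[[0,0,0],[0,0,0],255]]' --newtons 40

```text
time: 3.8
tool_pos: [0.554, 0.222, 0.1357]
tool_rot: [3.141, -0.0, -0.004]
contact_force: [0.0, 0.1, 0.1]
opening: 0.0218
```

>>> send_rows --plan '[[[0,0,0.005],[0,0,0],255],[[0,0,0.01],[0,0,0],255],[[0,0,0.015],[0,0,0],255],[[0,0,0.025],[0,0,0],255],[[0,0,0.025],[0,0,0],255],[[0,0,0.025],[0,0,0],255],[[0,0,0.02],[0,0,0],255],[[0,0,0.01],[0,0,0],255],[[0,0,0],[0,0,0],255],[[0,0,0],[0,0,0],255]]'

```text
time: 4.8
tool_pos: [0.5536, 0.2218, 0.2699]
tool_rot: [3.141, 0.002, -0.004]
contact_force: [0.9, 0.5, -3.7]
opening: 0.0216
```

```bash
python3 - <<'E'
from h import *
from cell import robot
s=robot.observe(); print(s["tool_pos"],s["tool_rot"],s["contact_force"],s["torque"])
snap("scene","scene3",(300,180,110,120),5); snap("side","side3",(250,180,110,120),5);snap("wrist","wrist3")
E
```

```text
[0.553555   0.22184596 0.26987649] [ 3.14100590e+00  1.53872008e-03 -4.20714392e-03] [ 0.88332793  0.46360456 -3.72482228] [ 0.06342343  0.13080303 -0.02110433]
```

View pics/scene3.png

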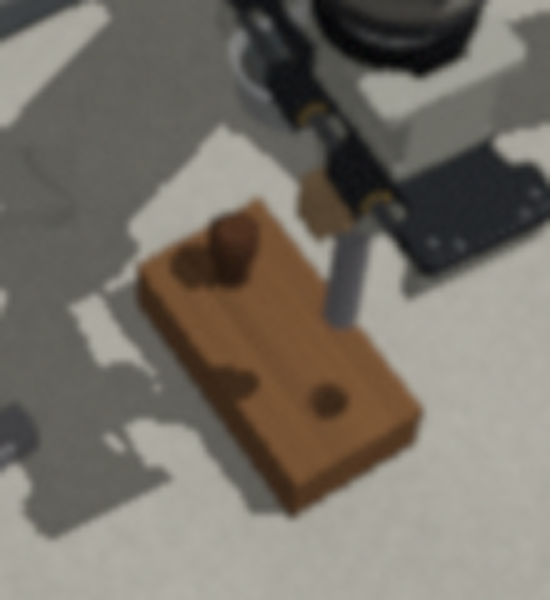

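View pics/side3.png

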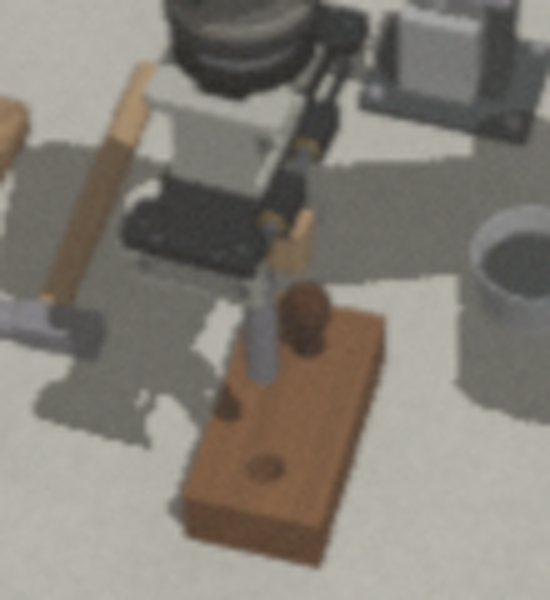

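View pics/wrist3.png

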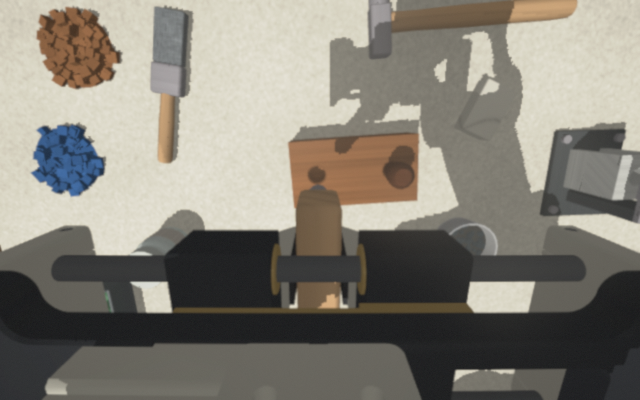

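>>> send_rows --plan '[[[0,-0.01,0],[0,0,0],255],[[-0.005,-0.02,0],[0,0,0],255],[[-0.008,-0.03,0],[0,0,0],255],[[-0.008,-0.035,0],[0,0,0],255],[[-0.008,-0.04,0],[0,0,0],255],[[-0.008,-0.04,0],[0,0,0],255],[[-0.008,-0.04,0],[0,0,0],255],[[-0.008,-0.04,0],[0,0,0],255],[[-0.008,-0.04,0],[0,0,0],255],[[-0.008,-0.035,0],[0,0,0],255],[[-0.006,-0.03,0],[0,0,0],255],[[-0.005,-0.02,0],[0,0,0],255],[[0,-0.01,0],[0,0,0],255],[[0,-0.01,0],[0,0,0],255],[[0,0,0],[0,0,0],255],[[0,0,0],[0,0,0],255],[[0,0,0],[0,0,0],255]]'

```text
time: 6.65
tool_pos: [0.4742, -0.1771, 0.2707]
tool_rot: [-3.141, 0.0, -0.003]
contact_force: [0.3, -0.3, -3.1]
opening: 0.022
```

```bash
python3 - <<'E'
from h import *
from cell import robot
s=robot.observe(); print(s["tool_pos"],s["tool_rot"],s["contact_force"],s["torque"])
snap("scene","scene4"); snap("side","side4");snap("wrist","wrist4")
def c(n,x,y,w,h,f):
    im=cv2.imread(f"pics/{n}.png")[y:y+h,x:x+w]; cv2.imwrite(f"pics/{n}c.png",cv2.resize(im,None,fx=f,fy=f,interpolation=cv2.INTER_CUBIC))
c("wrist4",250,60,140,140,5); c("scene4",270,130,80,70,8); c("side4",300,130,80,70,8)
E
```

```text
[ 0.47419362 -0.17708023  0.2706721 ] [-3.14129558e+00  1.61813728e-04 -2.95619618e-03] [ 0.25393136 -0.32803604 -3.13008866] [0.05493715 0.14230224 0.0404512 ]
```

View pics/wrist4.png

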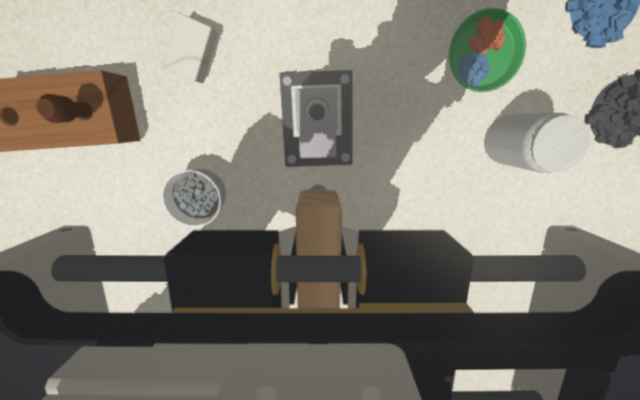

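View pics/wrist4c.png

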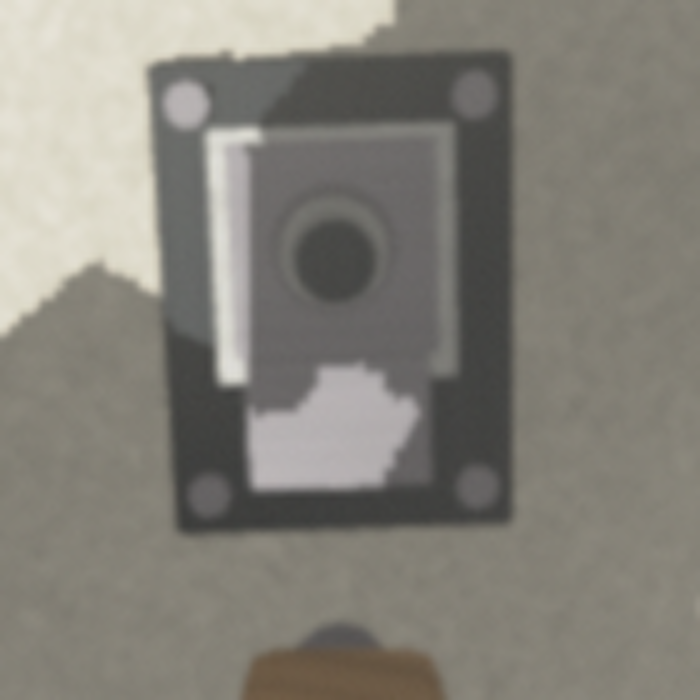

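View pics/scene4c.png

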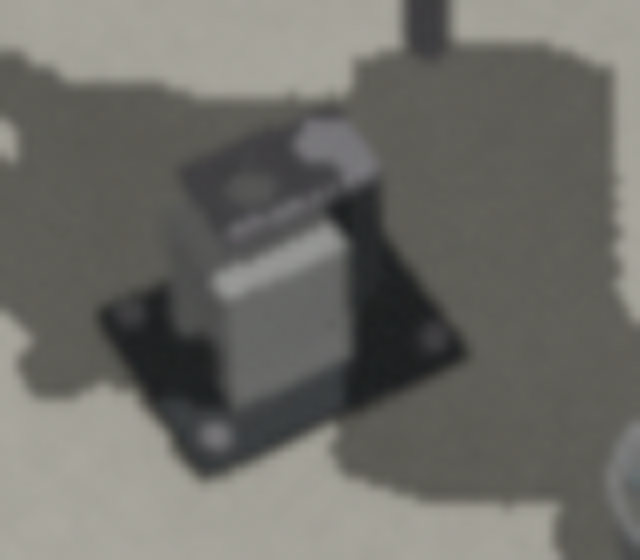

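View pics/side4c.png

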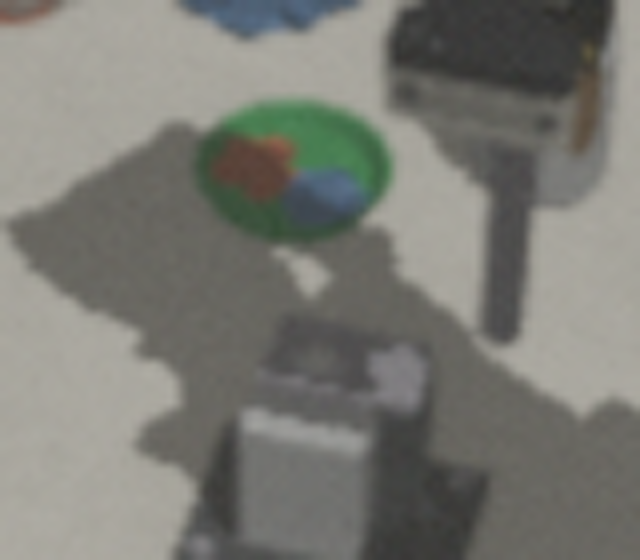

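```bash
python3 - <<'E'
from h import *
np.set_printoptions(precision=4,suppress=True)
px=lambda c,f,o:(np.array(c,float)+.5)/f-.5+np.array(o)
d=load("wrist4"); print(d["world_from_camera"])
print("eye",onplane(d,px([(335,242)],5,(250,60)),.114),"bore",onplane(d,px([(335,260)],5,(250,60)),.085))
B=onplane(d,px([(152,64),(510,52),(510,520),(180,530)],5,(250,60)),.01);print("base",B,B.mean(0))
b=onplane(d,px([(187,104),(474,93),(477,486),(209,495)],5,(250,60)),.01);print("bolts",b.mean(0))
d=load("scene4"); print("scene eye",onplane(d,px([(251,185)],8,(270,130)),.114))
s3=load("scene3");print("scene socket",onplane(s3,px([(327,400)],5,(300,180)),.05))
d=load("side4"); print("side eye",onplane(d,px([(318,355)],8,(300,130)),.114),"foot",onplane(d,px([(501,333)],8,(300,130)),.15))
s3=load("side3");print("side socket",onplane(s3,px([(266,467)],5,(250,180)),.05))
s3=load("wrist3");im=s3["pixels"]
E
```

```text
[[-0.0021 -0.965  -0.2621  0.5437]
 [-1.      0.0023 -0.0004 -0.1785]
 [ 0.001   0.2621 -0.965   0.4283]
 [ 0.      0.      0.      1.    ]]
eye [[ 0.5574 -0.1771  0.114 ]] bore [[ 0.5547 -0.177   0.085 ]]
base [[ 0.6084 -0.1271  0.01  ]
 [ 0.6112 -0.2243  0.01  ]
 [ 0.4838 -0.2279  0.01  ]
 [ 0.4811 -0.1308  0.01  ]] [ 0.5461 -0.1775  0.01  ]
bolts [ 0.5461 -0.1772  0.01  ]
scene eye [[ 0.5598 -0.1727  0.114 ]]
scene socket [[0.5572 0.2248 0.05  ]]
side eye [[ 0.558  -0.1739  0.114 ]] foot [[ 0.4763 -0.1764  0.15  ]]
side socket [[0.5557 0.225  0.05  ]]
```

```bash
python3 - <<'E'
from h import *
np.set_printoptions(precision=4,suppress=True)
px=lambda c,f,o:(np.array(c,float)+.5)/f-.5+np.array(o)
d=load("wrist4")
print("foot far edge -> x-.01", onplane(d,px([(340,624)],5,(250,60)),.15)-[.01,0,0], onplane(d,px([(340,624)],5,(250,60)),.153)-[.0100,0,0])
print("handle far top edge", onplane(d,px([(255,650),(435,655)],5,(250,60)),.304))
im=cv2.imread("pics/wrist4.png")[175:325,270:370]; cv2.imwrite("pics/w4h.png",cv2.resize(im,None,fx=5,fy=5,interpolation=cv2.INTER_CUBIC))
E
```

```text
foot far edge -> x-.01 [[ 0.4731 -0.178   0.15  ]] [[ 0.4738 -0.178   0.153 ]]
handle far top edge [[ 0.5143 -0.1707  0.304 ]
 [ 0.5138 -0.1868  0.304 ]]
```

View pics/w4h.png

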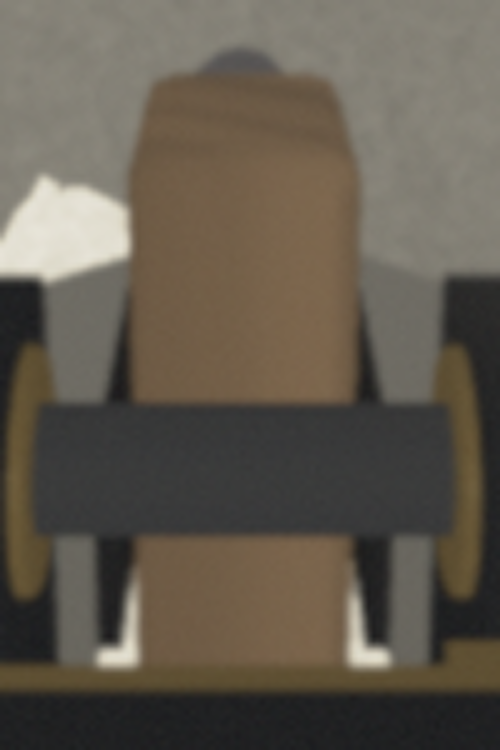

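```bash
python3 - <<'E'
from h import *
np.set_printoptions(precision=4,suppress=True)
px=lambda c,f,o:(np.array(c,float)+.5)/f-.5+np.array(o)
d=load("wrist4")
B=onplane(d,px([(206,130),(457,122),(459,376),(217,385)],5,(250,60)),.085);print("block",B,B.mean(0))
im=d["pixels"][80:180,285:350,::-1]
g=cv2.cvtColor(im,cv2.COLOR_BGR2GRAY).astype(float); g=np.clip((g-50)*2.2,0,255).astype(np.uint8)
g=cv2.resize(g[:50],None,fx=12,fy=12,interpolation=cv2.INTER_CUBIC); cv2.imwrite("pics/w4e.png",g)
E
```

```text
block [[ 0.5829 -0.148   0.085 ]
 [ 0.5845 -0.2046  0.085 ]
 [ 0.5286 -0.2061  0.085 ]
 [ 0.5266 -0.1491  0.085 ]] [ 0.5556 -0.1769  0.085 ]
```

View pics/w4e.png

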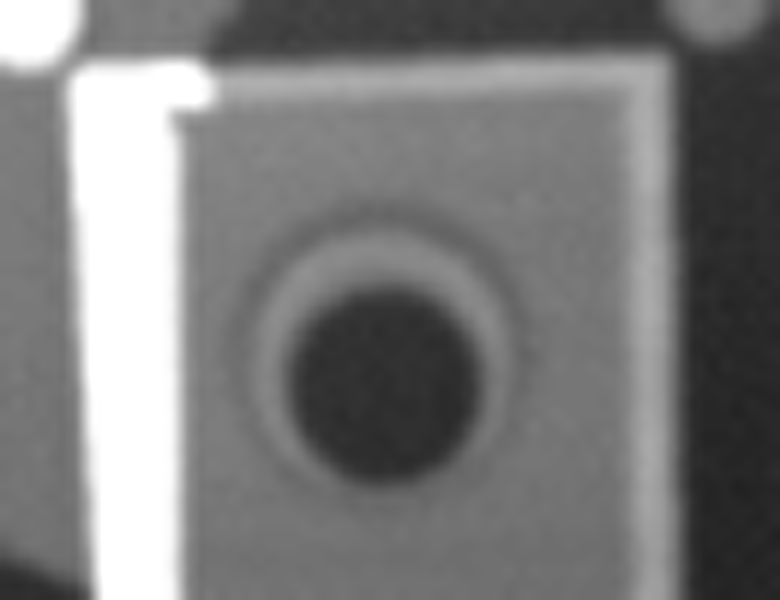

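>>> send_rows --plan '[[[0.01,0,0],[0,0,0],255],[[0.02,0,0],[0,0,0],255],[[0.02,0.001,0],[0,0,0],255],[[0.02,0,0],[0,0,0],255],[[0.012,0,-0.005],[0,0,0],255],[[0,0,-0.01],[0,0,0],255],[[0,0,-0.01],[0,0,0],255],[[0,0,-0.005],[0,0,0],255],[[0,0,0],[0,0,0],255],[[0,0,0],[0,0,0],255],[[0,0,0],[0,0,0],255]]'

```text
time: 7.9
tool_pos: [0.556, -0.1772, 0.2415]
tool_rot: [3.141, -0.001, -0.004]
contact_force: [-0.7, 0.4, -4.1]
opening: 0.0215
```

```bash
python3 - <<'E'
from h import *
from cell import robot
s=robot.observe(); print(s["tool_pos"],s["tool_rot"],s["contact_force"],s["torque"])
snap("scene","scene5",(275,110,70,70),8.5); snap("side","side5",(305,140,70,70),8.5)
E
```

```text
[ 0.55603741 -0.17720132  0.24145108] [ 3.14093073e+00 -1.11479301e-03 -4.45314576e-03] [-0.66093507  0.39141547 -4.12182771] [0.05440296 0.17846873 0.01159011]
```

View pics/scene5.png

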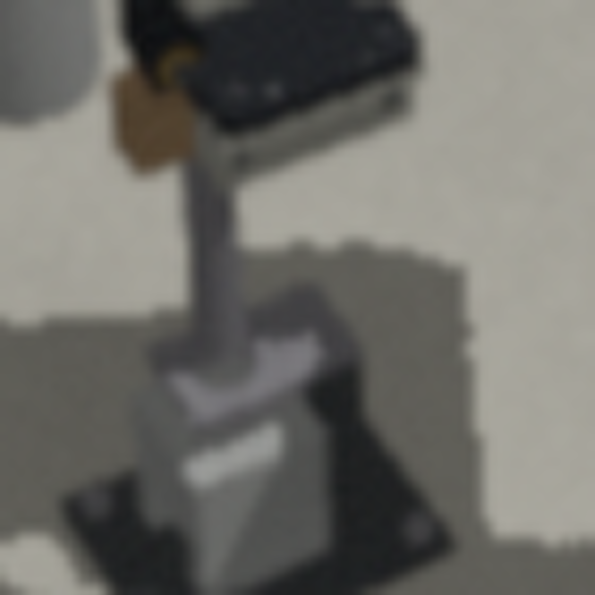

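View pics/side5.png

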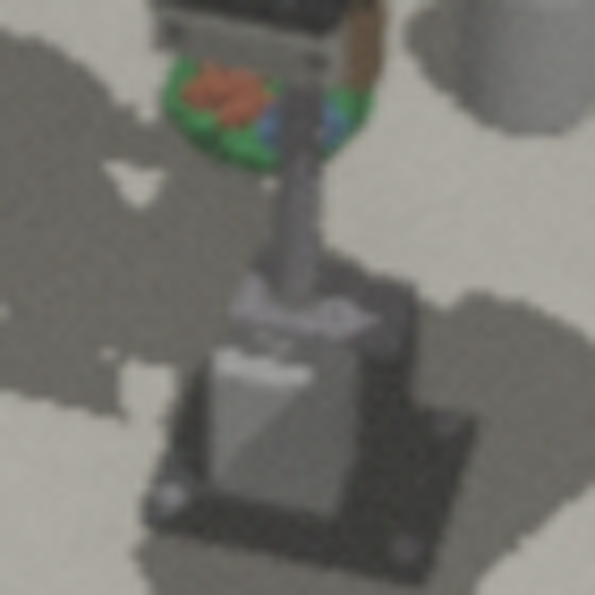

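>>> send_rows --plan '[[[0,0,-0.003],[0,0,0],255],[[0,0,-0.003],[0,0,0],255],[[0,0,-0.002],[0,0,0],255],[[0,0,-0.002],[0,0,0],255],[[0,0,0],[0,0,0],255],[[0,0,0],[0,0,0],255]]'

```text
time: 8.6
tool_pos: [0.556, -0.177, 0.2307]
tool_rot: [3.141, 0.0, -0.004]
contact_force: [0.7, 0.9, -3.6]
opening: 0.0219
```

```bash
python3 - <<'E'
from cell import robot
s=robot.observe(); print(s["tool_pos"],s["tool_rot"],s["contact_force"],s["torque"])
E
```

```text
[ 0.55603986 -0.1769834   0.23070361] [ 3.14149835e+00  8.84845507e-05 -4.14862265e-03] [ 0.70123609  0.91969405 -3.61324378] [0.01093725 0.1609608  0.00665951]
```

>>> send_rows --plan '[[[0,0,-0.002],[0,0,0],255],[[0,0,-0.002],[0,0,0],255],[[0,0,-0.002],[0,0,0],255],[[0,0,0],[0,0,0],255],[[0,0,0],[0,0,0],255]]'

```text
time: 9.1
tool_pos: [0.556, -0.177, 0.2247]
tool_rot: [3.142, 0.0, -0.004]
contact_force: [0.2, -0.0, -3.0]
opening: 0.0219
```

```bash
python3 - <<'E'
from cell import robot
s=robot.observe(); print(s["tool_pos"],s["tool_rot"],s["contact_force"],s["torque"])
E
```

```text
[ 0.556005   -0.17697273  0.22466483] [ 3.14155959e+00  1.12778923e-04 -4.17609679e-03] [ 0.218532   -0.01903465 -3.02501216] [ 0.0184585   0.08957573 -0.04803147]
```

>>> send_rows --plan '[[[0,0,-0.003],[0,0,0],255],[[0,0,-0.003],[0,0,0],255],[[0,0,-0.003],[0,0,0],255],[[0,0,-0.003],[0,0,0],255],[[0,0,-0.002],[0,0,0],255],[[0,0,0],[0,0,0],255],[[0,0,0],[0,0,0],255]]'

```text
time: 9.8
tool_pos: [0.556, -0.177, 0.2108]
tool_rot: [3.142, -0.0, -0.004]
contact_force: [0.5, -0.1, -2.9]
opening: 0.0215
```

```bash
python3 - <<'E'
from cell import robot
s=robot.observe(); print(s["tool_pos"],s["tool_rot"],s["contact_force"],s["torque"])
E
```

```text
[ 0.55604878 -0.17698116  0.21076752] [ 3.14151667e+00 -3.19349627e-05 -4.23300110e-03] [ 0.53459807 -0.08391833 -2.86621766] [-0.00521596  0.08240327 -0.01167259]
```

>>> send_rows --plan '[[[0,0,-0.002],[0,0,0],255],[[0,0,-0.0015],[0,0,0],255],[[0,0,-0.0015],[0,0,0],255],[[0,0,-0.001],[0,0,0],255],[[0,0,0],[0,0,0],255]]'

```text
time: 10.3
tool_pos: [0.556, -0.1769, 0.2045]
tool_rot: [-3.142, 0.0, -0.004]
contact_force: [0.3, -0.5, -3.4]
opening: 0.0217
```

>>> send_rows --plan '[[[0,0,-0.001],[0,0,0],255],[[0,0,-0.001],[0,0,0],255],[[0,0,0],[0,0,0],255]]'

```text
time: 10.6
tool_pos: [0.556, -0.1769, 0.2026]
tool_rot: [-3.141, 0.0, -0.004]
contact_force: [0.7, 0.3, -3.4]
opening: 0.0216
```

```bash
python3 - <<'E'
from cell import robot
s=robot.observe(); print(s["tool_pos"],s["tool_rot"],s["contact_force"],s["torque"])
E
```

```text
[ 0.55598228 -0.17685557  0.20260846] [-3.14134491e+00  1.55018059e-04 -4.28271895e-03] [ 0.74817788  0.30601007 -3.38012772] [ 0.22007351  0.1195907  -0.00740671]
```

>>> send_rows --plan '[[[0,0,-0.001],[0,0,0],255],[[0,0,-0.001],[0,0,0],255],[[0,0,0],[0,0,0],255]]'

```text
time: 10.9
tool_pos: [0.556, -0.1768, 0.2005]
tool_rot: [-3.141, 0.0, -0.004]
contact_force: [0.4, 1.8, -3.4]
opening: 0.0219
```

```bash
python3 - <<'E'
from cell import robot
s=robot.observe(); print(s["tool_pos"],s["tool_rot"],s["contact_force"],s["torque"])
E
```

```text
[ 0.55595863 -0.17678958  0.20053294] [-3.14128496e+00  2.81281761e-04 -4.16062388e-03] [ 0.38418401  1.82539807 -3.40668037] [ 0.34612878  0.11577406 -0.00951003]
```

>>> send_rows --plan '[[[0,0.0005,0],[0,0,0],255],[[0,0,-0.001],[0,0,0],255],[[0,0,-0.001],[0,0,0],255],[[0,0,0],[0,0,0],255]]'

```text
time: 11.3
tool_pos: [0.556, -0.1765, 0.1986]
tool_rot: [3.141, 0.0, -0.004]
contact_force: [0.3, 0.2, -3.1]
opening: 0.0216
```

```bash
python3 - <<'E'
from cell import robot
s=robot.observe(); print(s["tool_pos"],s["tool_rot"],s["contact_force"],s["torque"])
E
```

```text
[ 0.55596556 -0.17651991  0.19857888] [ 3.14147952e+00  1.91108674e-04 -4.22349791e-03] [ 0.26542502  0.20592354 -3.09827199] [0.17128271 0.16093414 0.04125976]
```

>>> send_rows --plan '[[[0,0.0003,-0.0015],[0,0,0],255],[[0,0,-0.0015],[0,0,0],255],[[0,0,-0.0015],[0,0,0],255],[[0,0,-0.0015],[0,0,0],255],[[0,0,0],[0,0,0],255]]'

```text
time: 11.8
tool_pos: [0.5559, -0.1762, 0.1924]
tool_rot: [-3.142, 0.001, -0.004]
contact_force: [-0.1, -0.3, -2.8]
opening: 0.0221
```

```bash
python3 - <<'E'
from cell import robot
s=robot.observe(); print(s["tool_pos"],s["tool_rot"],s["contact_force"],s["torque"])
E
```

```text
[ 0.5558725  -0.17615856  0.19242103] [-3.14151833e+00  5.31272735e-04 -4.22399088e-03] [-0.11836155 -0.32400209 -2.76592302] [ 0.02605606  0.12792973 -0.0179984 ]
```

Free. Going on down (foot about 72 mm now).

>>> send_rows --plan '[[[0,0,-0.002],[0,0,0],255],[[0,0,-0.003],[0,0,0],255],[[0,0,-0.003],[0,0,0],255],[[0,0,-0.003],[0,0,0],255],[[0,0,-0.002],[0,0,0],255],[[0,0,0],[0,0,0],255]]'

```text
time: 12.4
tool_pos: [0.5558, -0.1761, 0.1793]
tool_rot: [-3.141, 0.001, -0.004]
contact_force: [0.5, 0.5, -3.2]
opening: 0.0216
```

```bash
python3 - <<'E'
from cell import robot
s=robot.observe(); print(s["tool_pos"],s["tool_rot"],s["contact_force"],s["torque"])
E
```

```text
[ 0.55583383 -0.17610529  0.17928489] [-3.14137137e+00  7.50018433e-04 -4.20304894e-03] [ 0.49375464  0.52916527 -3.1843008 ] [ 0.026376    0.14737748 -0.02539986]
```

>>> send_rows --plan '[[[0,0,-0.003],[0,0,0],255],[[0,0,-0.003],[0,0,0],255],[[0,0,-0.003],[0,0,0],255],[[0,0,-0.003],[0,0,0],255],[[0,0,-0.003],[0,0,0],255],[[0,0,0],[0,0,0],255]]'

```text
time: 13.0
tool_pos: [0.5557, -0.1761, 0.1642]
tool_rot: [-3.141, 0.001, -0.004]
contact_force: [0.2, -0.1, -3.2]
opening: 0.0219
```

```bash
python3 - <<'E'
from cell import robot
s=robot.observe(); print(s["tool_pos"],s["tool_rot"],s["contact_force"],s["torque"])
E
```

```text
[ 0.5557499  -0.17606427  0.16415392] [-3.14128202e+00  9.71448617e-04 -4.12039118e-03] [ 0.18325129 -0.08615558 -3.18135421] [ 0.0295138   0.08876765 -0.01203589]
```

>>> send_rows --plan '[[[0,0,-0.003],[0,0,0],255],[[0,0,-0.004],[0,0,0],255],[[0,0,-0.004],[0,0,0],255],[[0,0,-0.004],[0,0,0],255],[[0,0,-0.004],[0,0,0],255],[[0,0,-0.003],[0,0,0],255],[[0,0,-0.002],[0,0,0],255],[[0,0,0],[0,0,0],255]]'

```text
time: 13.8
tool_pos: [0.5559, -0.1761, 0.1404]
tool_rot: [-3.141, 0.001, -0.004]
contact_force: [0.6, -0.1, -3.2]
opening: 0.0219
```

```bash
python3 - <<'E'
from cell import robot
s=robot.observe(); print(s["tool_pos"],s["tool_rot"],s["contact_force"],s["torque"])
E
```

```text
[ 0.55587475 -0.17612634  0.14039352] [-3.14142449e+00  5.29132178e-04 -4.24422452e-03] [ 0.59912545 -0.10169549 -3.21956313] [-0.00565652  0.19070542 -0.00604042]
```

Foot about 20 mm; 10 mm to go. Creeping.

>>> send_rows --plan '[[[0,0,-0.002],[0,0,0],255],[[0,0,-0.002],[0,0,0],255],[[0,0,-0.002],[0,0,0],255],[[0,0,-0.001],[0,0,0],255],[[0,0,-0.0005],[0,0,0],255],[[0,0,0],[0,0,0],255]]'

```text
time: 14.4
tool_pos: [0.556, -0.1762, 0.1332]
tool_rot: [3.142, 0.0, -0.004]
contact_force: [-0.3, -0.2, -2.5]
opening: 0.0215
```

>>> send_rows --plan '[[[0,0,-0.0005],[0,0,0],255],[[0,0,-0.0005],[0,0,0],255],[[0,0,0],[0,0,0],255]]'

```text
time: 14.7
tool_pos: [0.556, -0.1762, 0.1322]
tool_rot: [3.142, 0.0, -0.004]
contact_force: [0.5, 0.4, -3.4]
opening: 0.0221
```

>>> send_rows --plan '[[[0,0,-0.0005],[0,0,0],255],[[0,0,-0.0005],[0,0,0],255],[[0,0,0],[0,0,0],255]]'

```text
time: 15.0
tool_pos: [0.556, -0.1761, 0.1311]
tool_rot: [-3.142, 0.0, -0.004]
contact_force: [0.2, 0.3, -2.6]
opening: 0.0219
```

>>> send_rows --plan '[[[0,0,-0.0004],[0,0,0],255],[[0,0,0],[0,0,0],255]]'

```text
time: 15.2
tool_pos: [0.556, -0.1762, 0.1308]
tool_rot: [3.141, 0.0, -0.004]
contact_force: [0.1, 0.2, -3.5]
opening: 0.0219
```

>>> send_rows --plan '[[[0,0,-0.0004],[0,0,0],255],[[0,0,0],[0,0,0],255]]'

```text
time: 15.4
tool_pos: [0.5561, -0.1762, 0.1308]
tool_rot: [3.141, -0.0, -0.004]
contact_force: [-0.6, 0.8, 0.0]
opening: 0.0222
```

>>> send_rows --plan '[[[0,0,-0.0004],[0,0,0],255],[[0,0,0],[0,0,0],255]]'

```text
time: 15.6
tool_pos: [0.5562, -0.1762, 0.1307]
tool_rot: [3.141, -0.001, -0.004]
contact_force: [-1.6, 0.8, 4.7]
opening: 0.022
```

Floor contact exactly where predicted (fz went from −3.3 to +4.7 N). Dwell, then raise.

>>> send_rows --plan '[[[0,0,0],[0,0,0],255],[[0,0,0],[0,0,0],255],[[0,0,0],[0,0,0],255],[[0,0,0],[0,0,0],255]]'

```text
time: 16.0
tool_pos: [0.5562, -0.1762, 0.1307]
tool_rot: [3.141, -0.001, -0.004]
contact_force: [-0.2, 1.1, 5.0]
opening: 0.0219
```

```bash
python3 - <<'E'
from h import *
snap("scene","scene6",(265,110,90,80),7); snap("side","side6",(295,140,90,80),7)
E
```

```text
(no output)
```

View pics/scene6.png

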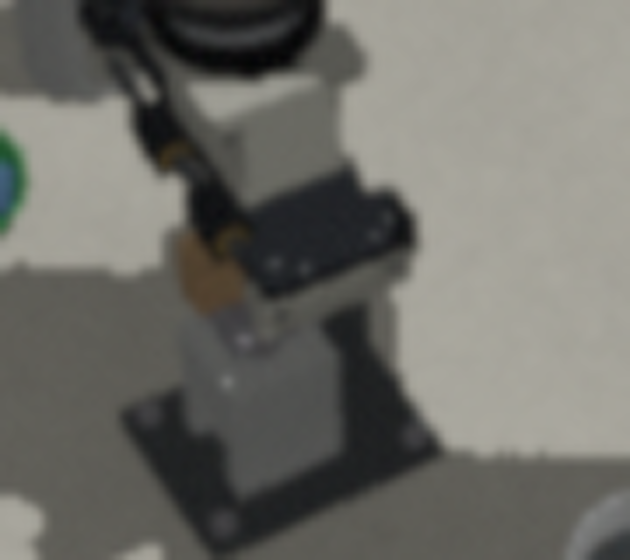

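>>> send_rows --plan '[[[0,0,0.001],[0,0,0],255],[[0,0,0.002],[0,0,0],255],[[0,0,0.003],[0,0,0],255],[[0,0,0.004],[0,0,0],255],[[0,0,0.005],[0,0,0],255],[[0,0,0.005],[0,0,0],255],[[0,0,0.005],[0,0,0],255],[[0,0,0.005],[0,0,0],255],[[0,0,0.005],[0,0,0],255],[[0,0,0.004],[0,0,0],255],[[0,0,0.003],[0,0,0],255],[[0,0,0.002],[0,0,0],255],[[0,0,0.001],[0,0,0],255],[[0,0,0],[0,0,0],255],[[0,0,0],[0,0,0],255],[[0,0,0],[0,0,0],255],[[0,0,0],[0,0,0],255],[[0,0,0],[0,0,0],255]]'

```text
time: 17.9
tool_pos: [0.556, -0.1762, 0.175]
tool_rot: [3.142, 0.0, -0.004]
contact_force: [-0.2, -0.1, -3.5]
opening: 0.0214
```

```bash
python3 - <<'E'
from h import *
from cell import robot
s=robot.observe(); print(s["tool_pos"],s["tool_rot"],s["contact_force"],s["torque"],s["opening"])
snap("scene","scene7",(265,100,90,80),7); snap("side","side7",(250,100,150,120),5)
E
```

```text
[ 0.55599151 -0.17618128  0.17496026] [ 3.14157867e+00  1.51437980e-04 -4.25311108e-03] [-0.15949314 -0.13560186 -3.47841204] [ 0.07483821  0.15107643 -0.02774772] 0.021423752016533182
```

View pics/scene7.png

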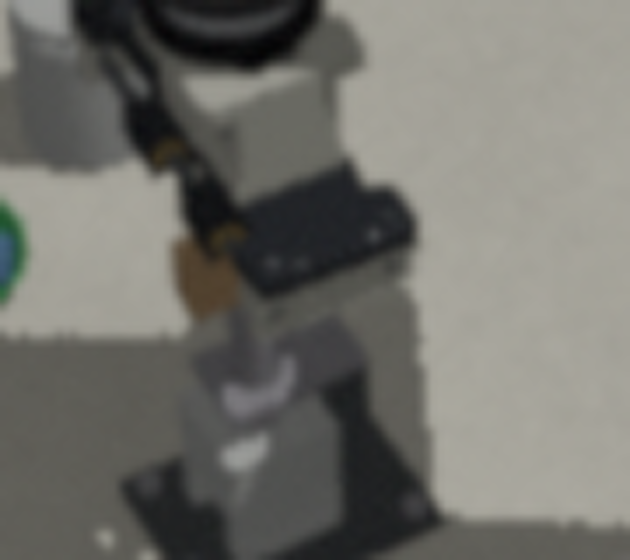

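View pics/side7.png

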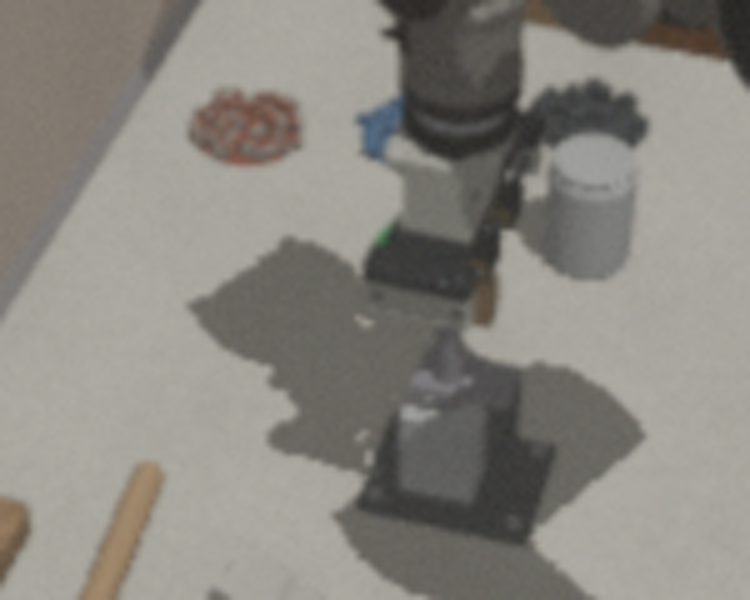

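Risen by 44.3 mm, so the foot is at about 54 mm. The ram is still held, with no side force. Handing in.

```bash
python3 -c "
from cell import robot
print(robot.hand_in())"
```

```text
the job is handed in; nothing more can be done
None
```

The ram went through the eyelet and bore, stood on the floor of the press, and was drawn back up 44 mm. I handed the job in with it held still by the handle.

- **Entry:** there was one light side touch at the bore mouth, about 2 N. I cleared it by shifting 0.5 mm and then 0.3 mm to the side; after that it ran freely.
- **Floor:** contact came where I expected it, at a TCP height of 130.7 mm. The measured force rose from about −3.3 N to +5 N, a push of roughly 8 N against the 60 N limit, and I held it there for over 0.4 s.
- **Last check:** TCP at 175.0 mm puts the foot about 54 mm above the table, inside the 43–67 mm band. Side forces were below 0.2 N, the tool was upright to within 0.001 rad, and the fingers had closed to 21.4 mm on the handle with the grip set to 40 N.
- **Time:** about 18 s of the 54 s allowed.

I never saw the foot inside the bore. Its height and centring come from the TCP readings, the floor contact and the lack of side force. The three cameras disagreed by up to about 5 mm on absolute positions, mostly the scene camera. After correcting the scene and side views against the ram's known position in the stand, they agreed to about 1.5 mm.

I saw no contact with the tamper or other objects, but did not take a final measurement of their positions.

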